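# Hold the lap drive's belt tensioner wound back to its stop

### The arm

A 7-joint arm with a two-finger parallel gripper is mounted at the origin on a cart in front of the work surface, level with it; the furniture and walls round the work are solid. World frame = base frame: x ahead of the robot, y to its left, z up, the work surface at z = 0. Lengths are in mm, angles in rad, forces in N, time in s.
With the tool pointing down it reaches from about 425 to 800 mm from the base axis. Payload 8.3 kg.
Tool frame: the origin (TCP) lies on the centre line of the jaws, within the pads' length; the fingertips stand 8 mm ahead of it and the grasp point (between the pads) lies 11 mm behind it; x points along the fingers, z is the direction in which the jaws open and shut, and the axes are right-handed (so a half turn about x gives the same grasp; the last joint's range is limited). The gripper opens to 85 mm and grips with 20 to 120 N. Pads are 22 mm wide; open, the fingers measure 114 mm over their backs; the gripper's body (76 mm by 85 mm) begins 54 mm behind the grasp point. The pads swing forward as they close: fully open they stand 13 mm farther back than shut.
Start: joints at [-1.204, 0.383, 0.016, 1.37, -0.006, 1.388, -0.046], TCP at [260.377, 568.159, 207.179] pointing down, gripper open.
Joint ranges: [-2.95, 2.95], [-0.25, 2.06], [-1.52, 1.56], [0.18, 2.33], [-1.44, 4.58], [0.02, 2.06], [-3.01, 3.01]. Speed limits (rad/s): [2.39, 2.39, 3.01, 3.01, 3.14, 3.14, 3.14].

### API

Orientations are given as a unit quaternion [w, x, y, z].
In Python, from cell import ctrl gives the robot as it stands. The module is installed in compiled form; this text tells all that it offers.
- The arm moves only by the tool send_rows, never from a script. Its argument "targets" is a list that holds one entry, the list of rows, each a list of 4 numbers: the shift along the tool's x, y, z in mm, then the turn about the tool's x in degrees. A call has 1 to 10 rows; each row shifts and turns the commanded pose from where the row before left it, along the tool's axes as they then stand; what a row does not reach is not made up. A row lasts 1/10 s, in which the tool goes at most 50 mm and 8.59 degrees, less where a joint would pass 70% of its speed; a pose out of reach is approached as far as the arm can. A call is refused whole if a number of a shift passes 50 or a number of a turn 8.59, either way. A call with a gripper value outside its range is refused whole. "jaw" is the closure, from 0 (fully open) to 1 (shut), set as the call begins (left out, the last holds). The fingers move at their own pace and stop on an object; "newtons" is the grip in N (left out, the last holds). Time passes only in rows, so rows that do not move let the fingers close. It gives the time, the measured TCP pose, the force and the opening at its end, in the units of the state.
- ctrl.observe(): the state, without advancing time (a new reading comes with each control period).
- ctrl.snapshot(name): name is "side" or "top" or "wrist"; returns a dict with "image" (480x640x3 uint8, blue, green, red), "vertical_fov" (degrees; the focal length in pixels is half the picture's height over the tangent of half this angle, whatever the lens; pixels are square), "cx", "cy" (the principal point, pixels), "extrinsics" (4x4, takes a point from world to camera coordinates); the wrist camera has in their place "mount" (4x4, takes a point from camera to tool coordinates, whose origin is the TCP and whose axes are the tool frame's). Camera axes: x right, y down, z forward; pixel columns grow to the right and rows downward; lengths in mm; the calibration is good to about 2 mm. The wrist camera is an equidistant fisheye: a pixel r from the principal point sees the ray r / f radians off the axis. A picture is of the moment at which its call begins: read the wrist's pose just before it. There is no depth.
- ctrl.close_job(): hands the job in, once; it reports no verdict.
Trained networks look in a picture, given as the dict that the camera call returned (one of the last four; its "shot" number tells which), for a name from the list of things; names that differ only in an ending like _2 or _b are one class to them, and where a whole thing is asked for, a point or a joint stands for the part that bears it (a point fixed in the world has none). Each returns a list of dicts, best first, with "confidence" (0 to 1); they miss things now and then, are a little off and sometimes report something else, mostly with a low value. They report only what shows in the picture. A call takes as long as a camera call.
- ctrl.find_in(target, picture): "rect" ([centre column, centre row, width, height] in pixels, round what is visible of it).
The state is a dict: "clock": time; "joint_pos": joint angles; "joint_velocities": joint speeds; "joint_efforts": joint torques, N m; "tool_pos": TCP position; "orientation": TCP orientation; "ft_force": force on the tool from outside, world axes, zero at the start; "wrist_torque": the same for the moment, N m; "finger_gap": opening from 0.0 (shut) to 1.0 (fully open).
Only numpy, scipy, OpenCV 4.12 (cv2) and the standard library are available. Lean on these libraries where they do the work, as an engineer would, in place of code of your own. Each camera call takes 0.05 s, during which the arm holds its last target.

### The job

The new belt is about to go on the lap machine's drive: take the tension pin out of the wooden stand, put its foot down through the round opening of the curved slot in the steel plate, and guide it slowly along the slot (2 to 3 cm a second) so that the foot meets the block on the sprung jockey arm and swings the arm against its spring, right round to its stop. Finish while holding it there, the pin still gripped and pressing the arm against its stop. Leave the loose lap disc, pliers and brush where they lie.

Things in the scene. Friction and masses are not known exactly. Their poses are not given: they have to be found in the camera images.
- lap_drive: Fixed grey drive, base 320 x 300 mm, top face 43 mm above the bench; black motor (top 142 mm high) far right, bare spindle pulley near left (98 mm high), steel plate near right. Origin: centre of the underside, x to the motor side (away from the robot at yaw 0), y left. Angles below are about pivot_bolt, counterclockwise from above, from this +x.
- pivot_bolt (a point): On the plate's top, 77 mm above the bench, at x -85, y -105 mm in lap_drive: axis of the arm and centre of the slot's arc, under a bolt head. Plate: sector of 100 mm radius round it, 5 mm thick, screw heads up to 7 mm high on it. Slot: arc of centre-line radius 75 mm, 13 mm wide, from 8 to 102 degrees. Free height under the plate for the pin's foot: 43 to 72 mm above the bench.
- slot_opening (a point): Centre of the round opening (28 mm diameter) at the beginning of the slot, on the plate's top: 75 mm from pivot_bolt at 8 degrees.
- slot_middle (a point): Point on the slot's centre line at 32 degrees, on the plate's top: in the free part of the slot, before the pin's foot meets the block.
- jockey_arm (a joint): Swing of the sprung arm about pivot_bolt, rad, growing counterclockwise from above: 0 at rest (arm at 60 degrees), 0.785 at its stop (105 degrees). Two dark steel cage plates 135 mm long under the steel plate, a black roller at their end. Its spring drives it to 0 with 0.19 Nm at rest, 0.36 Nm at the stop: 2.5 to 5 N at the pin's foot.
- push_block (a point): Steel block 20 x 20 mm, 48 to 66 mm above the bench, fixed between the arm's cage plates 75 mm from the pivot, under the slot. The pin's foot, in mid-slot, meets its flat side when the pin is 14 degrees short of the arm: pin at 46 degrees with the arm at rest, 91 degrees with it at the stop. This point is its centre.
- pin_grip (a point): Tension pin, loose, 70 to 120 g, 100 mm long, upright in the stand: this is the centre of its square ribbed metal handle, 16 x 16 mm and 48 mm tall, 76 mm above the pin's lower end. x and y square to the handle's faces, z up along the pin.
- pin_foot (a point): Middle of the tension pin's round foot, 16 mm diameter, 10 mm high, 5 mm above its lower end. Between foot and handle a round shaft 9 mm thick (10 to 52 mm above the lower end). The foot passes only through the slot's round opening; the shaft runs along the slot.
- pin_stand: Fixed wooden tool stand, 60 (x) x 116 (y) x 36 mm; origin at the centre of the underside. The pin stands 26 mm deep in a hole 21 mm wide at y +32 mm. Two dapping punches stand at y -14 and -42 mm, up to 80 mm high, so take the pin with the fingers closing along the stand's x.
- lap_disc: Loose steel lap disc taken off the spindle, 150 mm in diameter, 12 mm thick, lying on the bench to the left; not to be disturbed. Origin at the centre of its underside.
- flat_pliers: Loose flat pliers with blue grips, 142 mm long, 13 mm high, lying near the bench's front edge on the right; not to be disturbed. Origin at the centre of the underside.
- bench_brush: Loose bench brush, 186 mm long, 18 mm high, lying near the bench's front edge; not to be disturbed. Origin at the centre of the underside.

How it is judged:
By the outcome, as a careful person would: the job done as asked, in the order asked, and still so for the second after the job is handed in, while the arm keeps its last pose, push and grip.
It also fails if it takes over 58 s, if anything falls off the work surface, if the arm or the gripper's body presses on something with over 40 N, if the wrist force passes 120 N, or if a joint passes its speed limit or range.

## Working session

There is one attempt and no reset: what is moved stays moved. The work goes in short steps, Python scripts to look and compute and a tool call to move; the robot and the scene stay as the last step left them, time stands still between calls to the robot, and variables do not carry over. Pictures are saved under pics/ and viewed, and the job is handed in when it is done.

Besides the shell and the picture viewer there is one more tool, called after ">>>" in YAML: its name, and indented under it one key for each argument. send_rows: Moves the arm, as the interface text tells. Its arguments: {"type":"object","properties":{"targets":{"type":"array"},"jaw":{"type":"number"},"newtons":{"type":"number"}},"required":["targets"]}

```bash
ls; mkdir -p pics; cat > h.py <<'E'
import numpy as np, cv2
from cell import ctrl
from scipy.spatial.transform import Rotation as R
def snap(n,fn=None):
    o=ctrl.observe(); s=ctrl.snapshot(n); s['obs']=o
    if fn: cv2.imwrite('pics/'+fn,s['image'])
    return s
def quat(q): return R.from_quat([q[1],q[2],q[3],q[0]])
def ray(s,u,v):
    f=240/np.tan(np.radians(s['vertical_fov'])/2)
    x=u-s['cx'];y=v-s['cy']
    if 'mount' in s:
        r=np.hypot(x,y);t=r/f
        d=np.array([np.sin(t)*x/max(r,1e-9),np.sin(t)*y/max(r,1e-9),np.cos(t)])
        M=np.array(s['mount']);Rt=quat(s['obs']['orientation']).as_matrix()
        o=Rt@M[:3,3]+np.array(s['obs']['tool_pos']); return o,Rt@M[:3,:3]@d
    d=np.array([x/f,y/f,1]);E=np.array(s['extrinsics'])
    return -E[:3,:3].T@E[:3,3], (E[:3,:3].T@d)/np.linalg.norm(d)
def proj(s,p):
    f=240/np.tan(np.radians(s['vertical_fov'])/2);p=np.array(p,float)
    if 'mount' in s:
        M=np.array(s['mount']);Rt=quat(s['obs']['orientation']).as_matrix()
        q=Rt.T@(p-np.array(s['obs']['tool_pos']));c=M[:3,:3].T@(q-M[:3,3])
        t=np.arctan2(np.hypot(c[0],c[1]),c[2]);k=f*t/np.hypot(c[0],c[1])
        return np.array([c[0]*k+s['cx'],c[1]*k+s['cy']])
    E=np.array(s['extrinsics']);c=E[:3,:3]@p+E[:3,3]
    return np.array([f*c[0]/c[2]+s['cx'],f*c[1]/c[2]+s['cy']])
def atz(s,u,v,z):
    o,d=ray(s,u,v); return o+d*(z-o[2])/d[2]
def tri(*a):
    A=np.zeros((3,3));b=np.zeros(3)
    rs=[ray(*x) for x in a]
    for o,d in rs:
        P=np.eye(3)-np.outer(d,d);A+=P;b+=P@o
    p=np.linalg.solve(A,b); return p,[np.linalg.norm((np.eye(3)-np.outer(d,d))@(p-o)) for o,d in rs]
E
python3 - <<'E'
from h import *
print(ctrl.observe())
for n in ['side','top','wrist']:
    s=snap(n,n+'0.png')
    print(n,s['vertical_fov'],s['cx'],s['cy'],np.round(np.array(s.get('extrinsics',s.get('mount'))),3).tolist())
    for t in ['lap_drive','pivot_bolt','slot_opening','slot_middle','jockey_arm','push_block','pin_grip','pin_foot','pin_stand','lap_disc','flat_pliers','bench_brush']:
        r=ctrl.find_in(t,s)
        print(t,[(np.round(x['rect']).tolist(),round(x['confidence'],2)) for x in r[:2]])
E
```

```text
pics
{'clock': 0.0, 'joint_pos': array([-1.20390268,  0.3842552 ,  0.01639709,  1.37115717, -0.00629742,
        1.38820802, -0.04651497]), 'joint_velocities': array([-0.00046626,  0.00195992, -0.00122537, -0.00088553,  0.00010222,
        0.00193734,  0.00054967]), 'joint_efforts': array([-6.39049722e-04, -6.27599359e+01,  8.44142251e-01, -3.71836102e+01,
        1.66164647e-02,  1.41121712e-02, -4.11428289e-06]), 'tool_pos': array([260.17789441, 567.66166581, 206.16712337]), 'orientation': array([ 0.59453771, -0.38227583,  0.59569613,  0.3814921 ]), 'ft_force': array([-0.08787353, -0.50751578, -0.17847775]), 'wrist_torque': array([-0.03442771,  0.02690476,  0.01314411]), 'finger_gap': 1.0005447421426352}
side 54.51273498154349 315.9036590392201 237.3732163651128 [[0.953, -0.302, 0.017, -446.386], [-0.11, -0.398, -0.911, 147.534], [0.282, 0.866, -0.412, 912.846], [0.0, 0.0, 0.0, 1.0]]
lap_drive [([368.0, 251.0, 162.0, 89.0], 0.61)]
pivot_bolt [([370.0, 252.0, 162.0, 84.0], 0.65)]
slot_opening [([368.0, 254.0, 164.0, 77.0], 0.75), ([368.0, 326.0, 11.0, 35.0], 0.4)]
slot_middle [([368
[... 1023 characters left out ...]
 0.65), ([263.0, 309.0, 68.0, 20.0], 0.6)]
lap_disc [([191.0, 286.0, 48.0, 53.0], 0.85)]
flat_pliers [([389.0, 324.0, 58.0, 19.0], 0.92)]
bench_brush [([262.0, 308.0, 68.0, 23.0], 0.88)]
wrist 65.70646984690485 312.0402700377777 240.74390990936521 [[-0.0, -0.275, 0.961, -166.545], [-0.001, -0.961, -0.275, 68.536], [1.0, -0.001, -0.0, -0.409], [0.0, 0.0, 0.0, 1.0]]
lap_drive [([127.0, 456.0, 62.0, 38.0], 0.73)]
pivot_bolt [([124.0, 458.0, 65.0, 41.0], 0.74)]
slot_opening [([125.0, 458.0, 66.0, 42.0], 0.57)]
slot_middle [([127.0, 458.0, 63.0, 43.0], 0.91)]
jockey_arm []
push_block []
pin_grip []
pin_foot []
pin_stand []
lap_disc []
flat_pliers []
bench_brush [([77.0, 369.0, 83.0, 32.0], 0.53)]
```

View pictures.

View pics/top0.png

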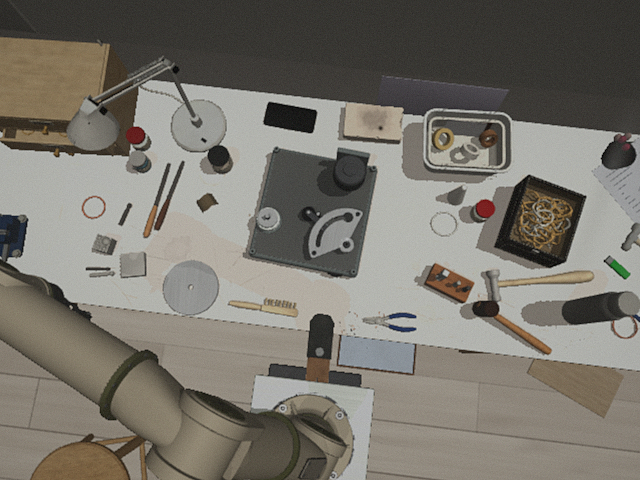

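View pics/side0.png

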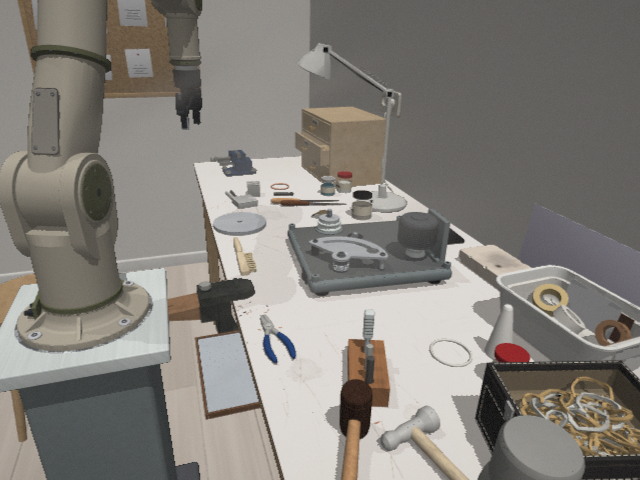

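View pics/wrist0.png

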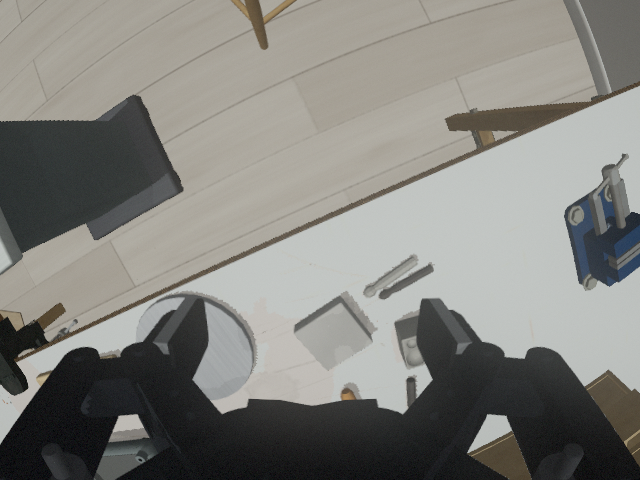

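```bash
python3 - <<'E'
import cv2
t=cv2.imread('pics/top0.png');cv2.imwrite('pics/top0c.png',cv2.resize(t[130:350,220:500],None,fx=2.8,fy=2.7,interpolation=2))
t=cv2.imread('pics/side0.png');cv2.imwrite('pics/side0c.png',cv2.resize(t[180:400,250:480],None,fx=3,fy=2.7,interpolation=2))
E
```

```text
(no output)
```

View pics/top0c.png

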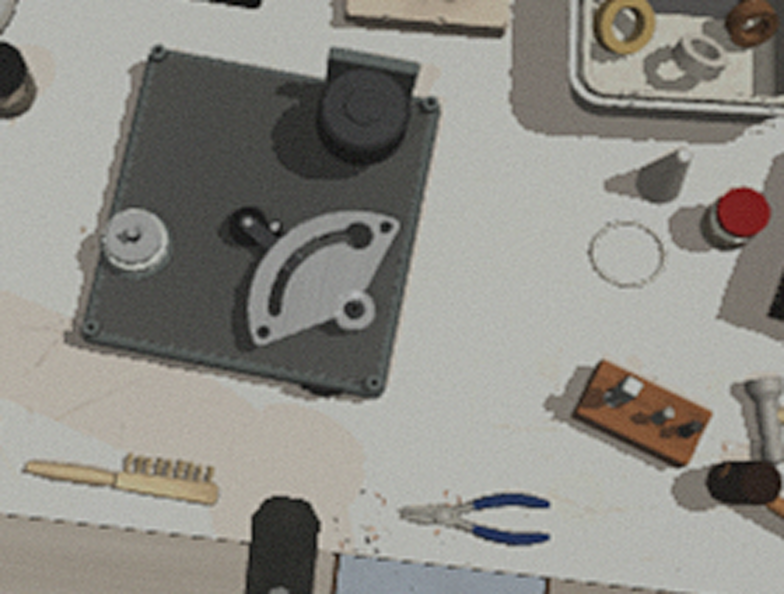

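View pics/side0c.png

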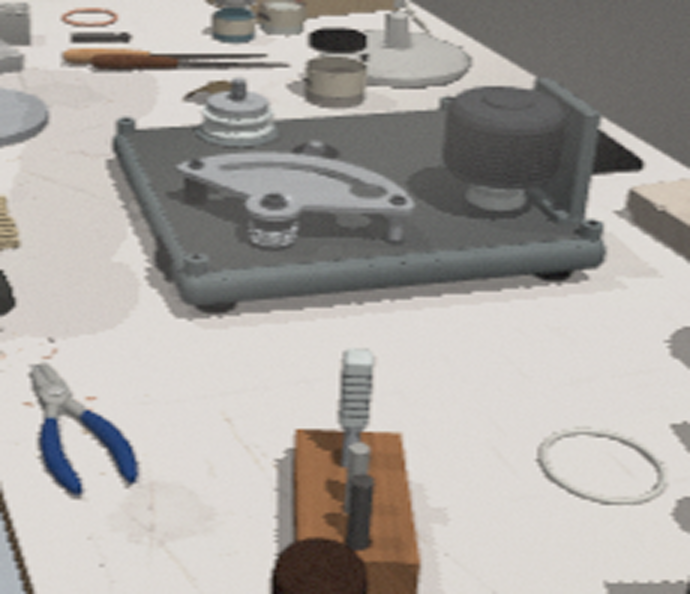

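```bash
python3 - <<'E'
from h import *
t=snap('top');s=snap('side')
def T(a,b):return t,220+a/2.8,130+b/2.7
def S(a,b):return s,250+a/3,180+b/2.7
print('pin top',tri(T(630,386),S(358,353)))
print('opening',tri(T(360,236),S(369,190)),atz(*T(360,236),77))
print('pivot',tri(T(353,310),S(273,203)),atz(*T(353,310),85))
for p in [(158,53),(90,327),(373,382),(429,103)]: print(atz(*T(*p),50))
for p in [(602,362),(580,412),(683,467),(711,408)]: print('stand',atz(*T(*p),36))
for n,p in dict(cap=(742,213),mallet=(742,483),ring=(625,253),bin=(520,120)).items(): print(n,atz(*T(*p),20))
print(quat(ctrl.observe()['orientation']).as_matrix().round(3).tolist())
E
```

```text
pin top (array([ 460.73773676, -298.63031697,  108.80209456]), [np.float64(0.022652862839156362), np.float64(0.02265286283924319)])
opening (array([584.94751815, -39.05852555,  77.34034698]), [np.float64(0.19478499848052297), np.float64(0.1947849984807539)]) [585.22920607 -39.13071871  77.        ]
pivot (array([510.20942417, -40.60621249,  76.47403154]), [np.float64(0.1157621237800329), np.float64(0.11576212378013252)]) [508.5232875  -40.36571142  85.        ]
[762.15283391 180.89868107  50.        ]
[468.59010499 206.9052      50.        ]
[446.06814819 -68.26575422  50.        ]
[740.60037608 -92.60970442  50.        ]
stand [ 494.84296685 -286.12395142   36.        ]
stand [ 442.08963048 -269.0232061    36.        ]
stand [ 399.333047  -370.6371407   36.       ]
stand [ 461.09082139 -393.46817446   36.        ]
cap [ 670.30865419 -415.99808827   20.        ]
mallet [ 392.25262698 -432.08750137   20.        ]
ring [ 613.8831404  -303.32534911   20.        ]
bin [ 744.09476038 -187.62642723   20.        ]
[[-0.0, -0.909, 0.417], [-0.0, 0.417, 0.909], [-1.0, 0.0, -0.0]]
```

```bash
cat > plan.py <<'E'
from h import *
def sim(rows,p=None,Rm=None):
    o=ctrl.observe()
    p=np.array(o['tool_pos']) if p is None else p
    Rm=quat(o['orientation']).as_matrix() if Rm is None else Rm
    for r in rows:
        p=p+Rm@np.array(r[:3]); Rm=Rm@R.from_euler('x',r[3],degrees=True).as_matrix()
    return p,Rm
def info(p,Rm):
    z=Rm[:,2]; print('p',np.round(p,1),'zang',np.degrees(np.arctan2(z[1],z[0])).round(2),'down',np.round(Rm[:,0],3))
def where(): o=ctrl.observe();info(o['tool_pos'],quat(o['orientation']).as_matrix());print(o['clock'],o['ft_force'],o['finger_gap'],np.round(o['joint_pos'],2))
E
python3 - <<'E'
from plan import *
where()
for n in (10,14,20): info(*sim([[0,-49,-4,4.5]]*n))
E
```

```text
p [260.4 568.1 207.2] zang 65.38 down [-0. -0. -1.]
2.05 [-0.35136865  0.76210395  0.37537908] 1.0025273844375366 [-1.2   0.38  0.02  1.37 -0.01  1.39 -0.05]
p [571.4 203.5 207.2] zang 20.38 down [-0. -0. -1.]
p [601.9  10.  207.2] zang 2.38 down [-0. -0. -1.]
p [ 533.4 -274.2  207.2] zang -24.62 down [-0. -0. -1.]
```

>>> send_rows:
  targets:
    - [[0,-25,-2,3],[0,-49,-4,4.5],[0,-49,-4,4.5],[0,-49,-4,4.5],[0,-49,-4,4.5],[0,-49,-4,4.5],[0,-49,-4,4.5],[0,-49,-4,4.5],[0,-49,-4,4.5],[0,-49,-6,4.5]]

```text
clock: 3.05
tool_pos: [558.7, 218.8, 207.2]
orientation: [0.695, -0.132, 0.694, 0.132]
ft_force: [0.4, -0.1, 0.7]
finger_gap: 0.997
```

>>> send_rows:
  targets:
    - [[0,-49,-4,4.5],[0,-49,-4,4.5],[0,-40,-4,4.5],[0,-20,-4,3],[0,0,0,0],[0,0,0,0]]

```text
clock: 3.65
tool_pos: [586.6, 66.9, 207.3]
orientation: [0.706, -0.033, 0.706, 0.034]
ft_force: [0.1, 0.7, 0.0]
finger_gap: 0.999
```

```bash
python3 - <<'E'
from plan import *
where()
s=snap('wrist','w1.png')
import pickle;pickle.dump(s,open('w1.pkl','wb'))
for t in ['slot_opening','pivot_bolt','pin_grip']:
    print(t,ctrl.find_in(t,s)[:2])
E
```

```text
p [586.6  66.9 207.3] zang 5.39 down [-0.     0.001 -1.   ]
3.65 [0.14086023 0.70891703 0.00939015] 0.9987539078532292 [-0.52  0.32  0.45  1.49 -0.14  1.36  0.04]
slot_opening [{'rect': [340.8, 221.9, 359.9, 359.6], 'confidence': 0.75}]
pivot_bolt [{'rect': [339.1, 222.5, 359.6, 357.2], 'confidence': 0.78}]
pin_grip []
```

View pics/w1.png

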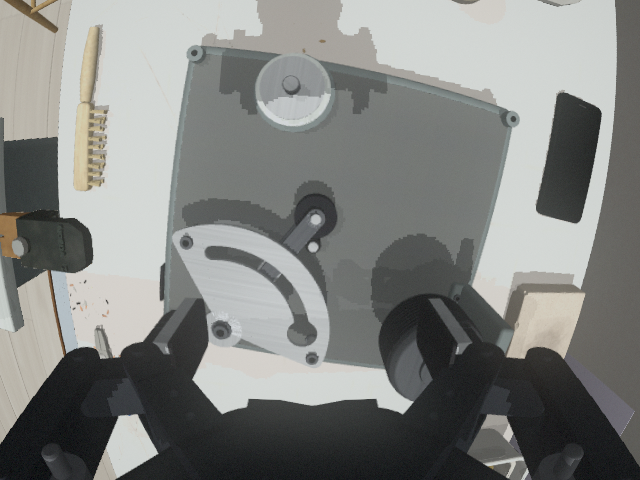

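```bash
python3 - <<'E'
import cv2
t=cv2.imread('pics/w1.png');cv2.imwrite('pics/w1c.png',cv2.resize(t[210:380,160:345],None,fx=4,fy=3.5,interpolation=2))
E
```

```text
(no output)
```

View pics/w1c.png

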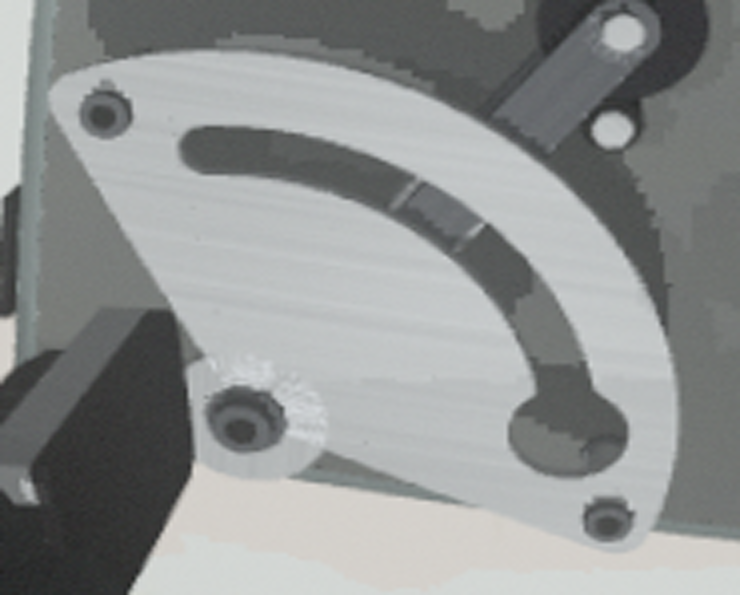

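```bash
cat > fit1.py <<'E'
from plan import *
import pickle
from scipy.optimize import least_squares
s=pickle.load(open('w1.pkl','rb'))
g=lambda a,b:atz(s,160+a/4,210+b/3.5,77)[:2]
arcs=[(100,[(250,50),(450,115),(580,210),(650,300),(678,400)]),(81.5,[(300,138),(420,182),(485,230),(560,320),(590,385)]),(68.5,[(250,175),(390,207),(460,250),(520,335)])]
op=g(569,434);en=g(207,150)
def res(p):
    c=p[:2];r=[]
    for rad,ps in arcs:
        for q in ps: r.append(np.linalg.norm(g(*q)-c)-rad)
    for q,a,w in((op,8,1),(en,102,1)):
        a=np.radians(a)+p[2]; r+=list(w*(q-c-75*np.array([np.cos(a),np.sin(a)])))
    return r
f=least_squares(res,[510,-40,-.1],loss='soft_l1')
print(f.x,np.degrees(f.x[2]),np.round(res(f.x),1),op,en)
print('bolt',atz(s,160+240/4,210+420/3.5,84))
E
python3 fit1.py
```

```text
[ 5.12981293e+02 -4.23629106e+01 -8.77286203e-02] -5.026479685912224 [ 0.7 -1.4 -1.3  0.2  0.4 -0.9 -1.  -1.8 -1.7 -0.3  0.6  2.9  3.5  1.5
  0.4  0.3  0.3  0.2] [588.32021278 -38.1584565 ] [504.14163291  32.27429014]
bolt [513.30208594 -38.76619146  84.        ]
```

```bash
python3 - <<'E'
from plan import *
import pickle
s=pickle.load(open('w1.pkl','rb'))
p0=np.array(s['obs']['tool_pos']);Rm=quat(s['obs']['orientation']).as_matrix()
for d in [(0,0,0),(97,0,0),(97,40,0),(97,80,0),(97,120,0),(160,0,0)]: print(d,proj(s,p0+Rm@np.array(d)).round())
rows=[[0,-40,-8,4]]+[[0,-47,-12,4]]*6+[[0,-30,-12,.2],]
for n in range(1,9): info(*sim(rows[:n]))
E
```

```text
(0, 0, 0) [310. 283.]
(97, 0, 0) [311. 232.]
(97, 40, 0) [311. 178.]
(97, 80, 0) [311. 121.]
(97, 120, 0) [311.  66.]
(160, 0, 0) [311. 214.]
p [582.5  27.9 207. ] zang 1.57 down [-0.     0.001 -1.   ]
p [571.8 -19.4 207. ] zang -2.43 down [-0.     0.001 -1.   ]
p [557.8 -65.8 206.9] zang -6.43 down [-0.     0.001 -1.   ]
p [ 540.6 -111.2  206.9] zang -10.43 down [-0.     0.001 -1.   ]
p [ 520.3 -155.2  206.9] zang -14.43 down [-0.     0.001 -1.   ]
p [ 497.  -197.8  206.9] zang -18.43 down [-0.     0.001 -1.   ]
p [ 470.7 -238.6  206.9] zang -22.43 down [-0.     0.001 -1.   ]
p [ 448.2 -261.7  206.9] zang -22.63 down [-0.     0.001 -1.   ]
```

>>> send_rows:
  targets:
    - [[0,-40,-8,4],[0,-47,-12,4],[0,-47,-12,4],[0,-47,-12,4],[0,-47,-12,4],[0,-47,-12,4],[0,-30,-8,4],[0,0,0,0.3],[0,0,0,0]]

```text
clock: 4.75
tool_pos: [479.4, -224.7, 207.3]
orientation: [0.693, 0.141, 0.693, -0.14]
ft_force: [0.2, 0.5, -0.1]
finger_gap: 0.997
```

```bash
python3 - <<'E'
from plan import *
where()
s=snap('wrist','w2.png')
import pickle;pickle.dump(s,open('w2.pkl','wb'))
for t in ['pin_stand','pin_grip']:
    print(t,ctrl.find_in(t,s)[:2])
E
```

```text
p [ 479.4 -224.7  207.3] zang -22.92 down [ 0.     0.001 -1.   ]
4.75 [ 0.20798762  0.49809216 -0.1185    ] 0.9972519554759133 [-0.21  0.2   0.69  1.66 -0.13  1.33  0.1 ]
pin_stand [{'rect': [327.5, 315.4, 64.3, 125.3], 'confidence': 0.63}]
pin_grip [{'rect': [327.5, 306.6, 21.0, 48.3], 'confidence': 0.83}]
```

View pics/w2.png

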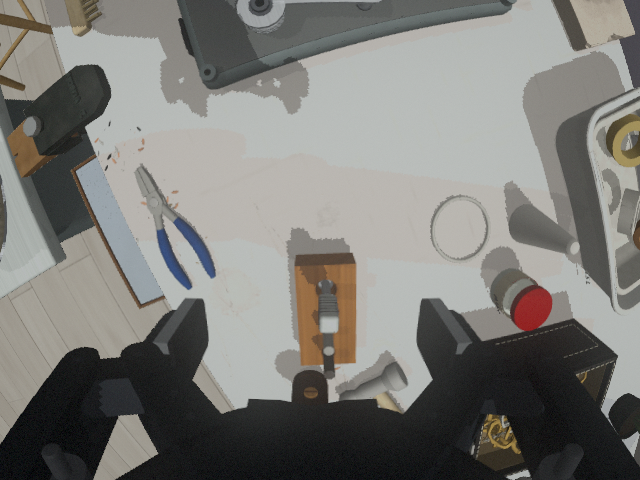

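```bash
python3 - <<'E'
from plan import *
import pickle,cv2
s=pickle.load(open('w2.pkl','rb'))
print('top',atz(s,329,324,110),'shaft@36?',atz(s,326,285,50))
c=[atz(s,u,v,36) for u,v in ((296,265),(355,263),(355,362),(304,362))]
print(c)
t=snap('top');print('tri',tri((t,220+630/2.8,130+386/2.7),(s,329,324)))
cv2.imwrite('pics/w2c.png',cv2.resize(s['image'][240:390,270:385],None,fx=5,fy=4,interpolation=2))
E
```

```text
top [ 463.60038016 -300.14144856  110.        ] shaft@36? [ 466.75932808 -291.60665826   50.        ]
[array([ 446.27335552, -266.55522884,   36.        ]), array([ 499.5511141 , -287.01993553,   36.        ]), array([ 459.51140451, -395.07515533,   36.        ]), array([ 408.6194179 , -372.73107565,   36.        ])]
tri (array([ 462.16914374, -300.27369247,  107.09588404]), [np.float64(1.6094121259098788), np.float64(1.6094121259098337)])
```

View pics/w2c.png

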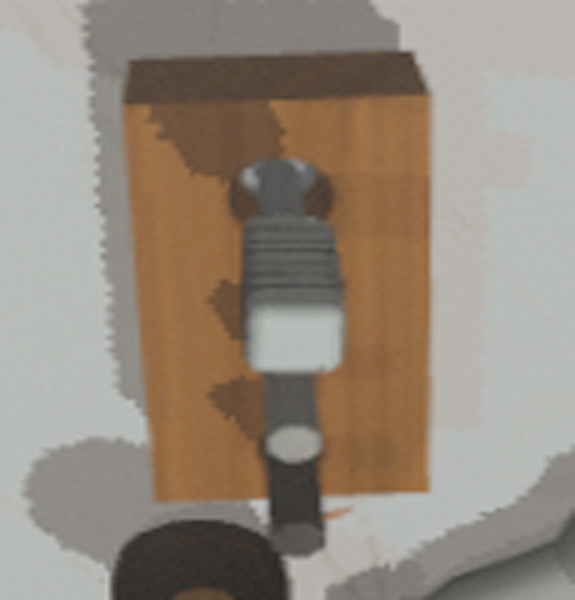

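>>> send_rows:
  targets:
    - [[20,-38,7,-1],[25,-38,7,-1],[20,0,0,0],[0,0,0,0],[0,0,0,0]]

```text
clock: 5.45
tool_pos: [463.8, -299.6, 142.2]
orientation: [0.695, 0.128, 0.696, -0.127]
ft_force: [0.3, 0.4, 1.4]
finger_gap: 1.002
```

```bash
python3 - <<'E'
from plan import *
where()
s=snap('wrist','w3.png')
import pickle;pickle.dump(s,open('w3.pkl','wb'))
s['image']=s['image'];cv2.imwrite('pics/w3c.png',cv2.resize(s['image'][170:390,210:430],None,fx=3.6,fy=2.7,interpolation=2))
E
```

```text
p [ 463.8 -299.6  142.2] zang -20.79 down [-0.001  0.001 -1.   ]
5.45 [0.32069116 0.41538942 1.41726602] 1.0016194255855146 [-0.06  0.32  0.71  1.69 -0.22  1.21  0.34]
```

View pics/w3c.png

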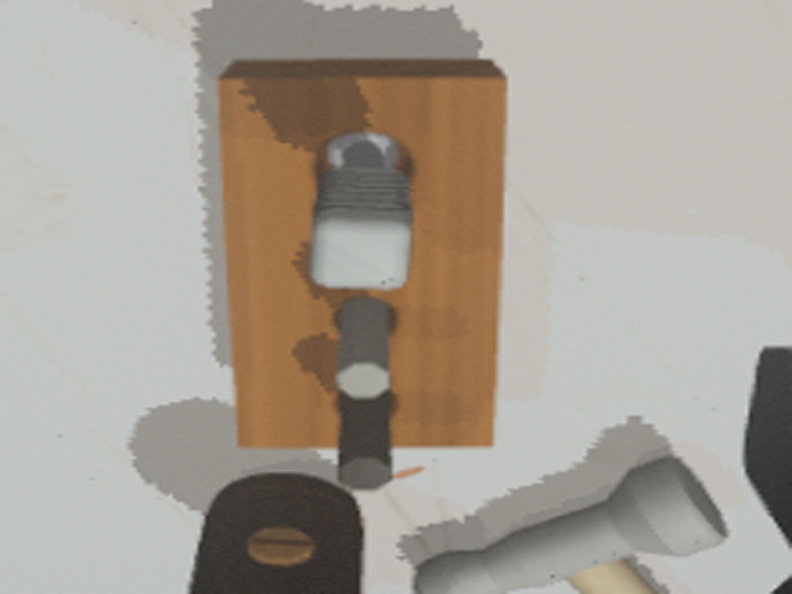

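```bash
python3 - <<'E'
from plan import *
import pickle
s=pickle.load(open('w3.pkl','rb'));s2=pickle.load(open('w2.pkl','rb'))
print(atz(s,310.3,263.3,110), tri((s,310.3,263.3),(s2,329.2,325)))
q=atz(s,310.3,263.3,110);Rm=quat(s['obs']['orientation']).as_matrix()
print(Rm.T@(q-s['obs']['tool_pos']))
E
```

```text
[ 463.6391076  -300.42856578  110.        ] (array([ 464.00217042, -299.35958923,  113.24028354]), [np.float64(0.059989608990327625), np.float64(0.059989608990212315)])
[32.22689892 -0.87037762  0.15563656]
```

>>> send_rows:
  targets:
    - [[15,-0.5,0,0],[25,0,0,0],[18,0,0,0],[8,0,0,0],[0,0,0,0],[0,0,0,0]]

```text
clock: 6.1
tool_pos: [463.8, -301.5, 77.5]
orientation: [0.696, 0.128, 0.695, -0.128]
ft_force: [-0.1, 0.6, 0.6]
finger_gap: 1.002
```

>>> send_rows:
  targets:
    - [[0,0,0,0],[0,0,0,0],[0,0,0,0],[0,0,0,0],[0,0,0,0],[0,0,0,0],[0,0,0,0],[0,0,0,0]]
  jaw: 1
  newtons: 100

```text
clock: 6.9
tool_pos: [463.1, -301.8, 76.7]
orientation: [0.696, 0.128, 0.695, -0.129]
ft_force: [-0.3, 0.4, 6.6]
finger_gap: 0.148
```

```bash
python3 - <<'E'
from plan import *
where()
s=snap('wrist','w4.png')
E
```

```text
p [ 463.1 -301.8   76.7] zang -20.93 down [ 0.001 -0.    -1.   ]
6.9 [-0.26805871  0.37817824  6.63516485] 0.14773476900890112 [-0.03  0.39  0.69  1.77 -0.27  1.08  0.39]
```

View pics/w4.png

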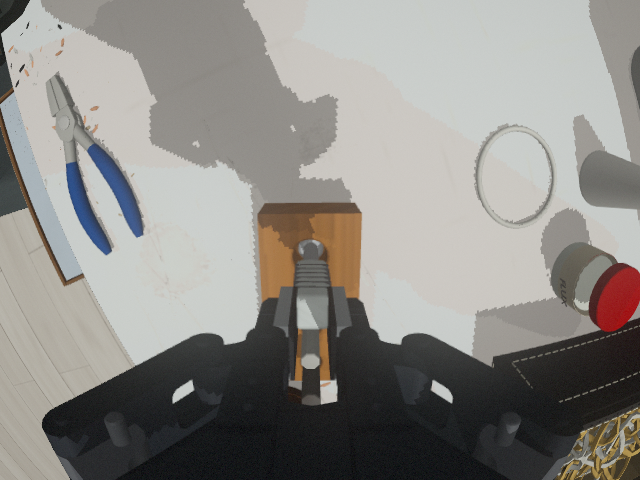

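```bash
python3 - <<'E'
from plan import *
t=snap('top')
T=lambda a,b:(t,220+a/2.8,130+b/2.7)
for p in [(365,103),(320,110),(407,103),(365,150)]: print(atz(*T(*p),142).round())
print(atz(*T(280,78*2),50))
up=[[-27,0,0,0]]*4
p,Rm=sim(up);info(p,Rm)
tgt=np.array([588.1,-38.5,187])
d=tgt-p;print(np.linalg.norm(d),Rm.T@d)
E
```

```text
[700. -28. 142.]
[688.  13. 142.]
[704. -66. 142.]
[653. -33. 142.]
[666.51176365  47.10881267  50.        ]
p [ 463.1 -301.7  184.7] zang -20.93 down [ 0.001 -0.    -1.   ]
291.4449193156853 [ -2.34240039 290.54611837  22.75098355]
```

>>> send_rows:
  targets:
    - [[-5,0,0,0],[-15,0,0,0],[-30,0,0,0],[-30,0,0,0],[-25,0,0,0],[-5,0,0,0],[0,0,0,0]]

```text
clock: 7.7
tool_pos: [463.3, -301.8, 187.4]
orientation: [0.696, 0.128, 0.695, -0.129]
ft_force: [0.1, 0.3, -1.6]
finger_gap: 0.147
```

```bash
python3 - <<'E'
from plan import *
where()
s=snap('wrist','w5.png')
for k in (6,7,8):
  rows=[[0,20,k,-2.1]]+[[0,40,k,-2.1]]*6+[[0,20,k,-2.1],[0,10,k,-2.1],[0,0,0,-2.1]]
  info(*sim(rows))
E
```

```text
p [ 463.3 -301.8  187.4] zang -20.92 down [ 0.002 -0.001 -1.   ]
7.7 [ 0.11120429  0.29977023 -1.57071226] 0.14740882847605832 [-0.07  0.28  0.73  1.63 -0.19  1.3   0.32]
p [581.4 -31.5 186.2] zang 0.08 down [ 0.  0. -1.]
p [590.2 -33.5 186.2] zang 0.08 down [ 0.  0. -1.]
p [598.9 -35.4 186.2] zang 0.08 down [ 0.  0. -1.]
```

View pics/w5.png

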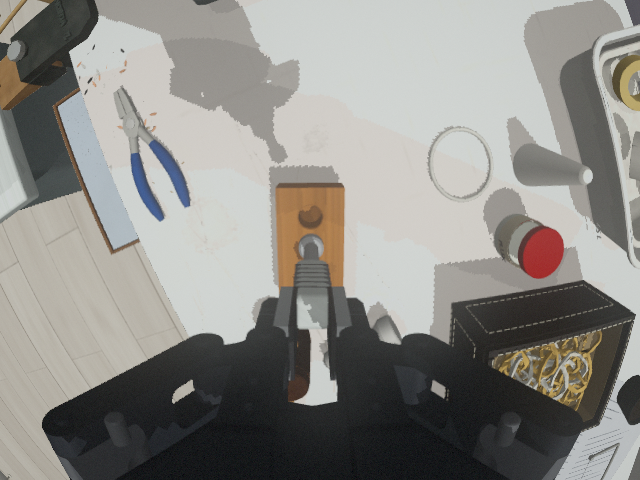

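>>> send_rows:
  targets:
    - [[0,20,7,-2.1],[0,40,7,-2.1],[0,40,7,-2.1],[0,40,7,-2.1],[0,40,7,-2.1],[0,40,7,-2.1],[0,38,7,-2.1],[0,20,6,-2.1],[0,8,6,-2.1],[0,0,0,-2.1]]

```text
clock: 8.75
tool_pos: [588.2, -36.7, 185.2]
orientation: [0.707, -0.002, 0.708, 0.002]
ft_force: [-0.5, -0.7, -0.5]
finger_gap: 0.144
```

>>> send_rows:
  targets:
    - [[8,0,0,0],[15,0,0,0],[0,0,0,0],[0,0,0,0]]

```text
clock: 9.15
tool_pos: [587.3, -38.8, 162.7]
orientation: [0.707, 0.0, 0.708, -0.0]
ft_force: [-0.1, 0.0, -0.7]
finger_gap: 0.144
```

```bash
python3 - <<'E'
from plan import *
where()
s=snap('wrist','w6.png')
import pickle;pickle.dump(s,open('w6.pkl','wb'))
cv2.imwrite('pics/w6c.png',cv2.resize(s['image'][160:360,220:400],None,fx=4,fy=3,interpolation=2))
p0=np.array(s['obs']['tool_pos']);Rm=quat(s['obs']['orientation']).as_matrix()
for d in (67,57,15,-33): print(d,proj(s,p0+Rm@np.array([d,0,0])))
print('opening pred',proj(s,[588.1,-38.5,77]))
E
```

```text
p [587.3 -38.8 162.7] zang -0.05 down [-0.001 -0.001 -1.   ]
9.15 [-0.05555527  0.00639092 -0.74775037] 0.14403165358495118 [-0.39  0.36  0.52  1.56 -0.18  1.28  0.16]
67 [310.63958919 243.81161831]
57 [310.59043126 248.30306755]
15 [310.33355136 271.97471806]
-33 [309.88502397 314.15524317]
opening pred [311.98261578 235.81711803]
```

View pics/w6c.png

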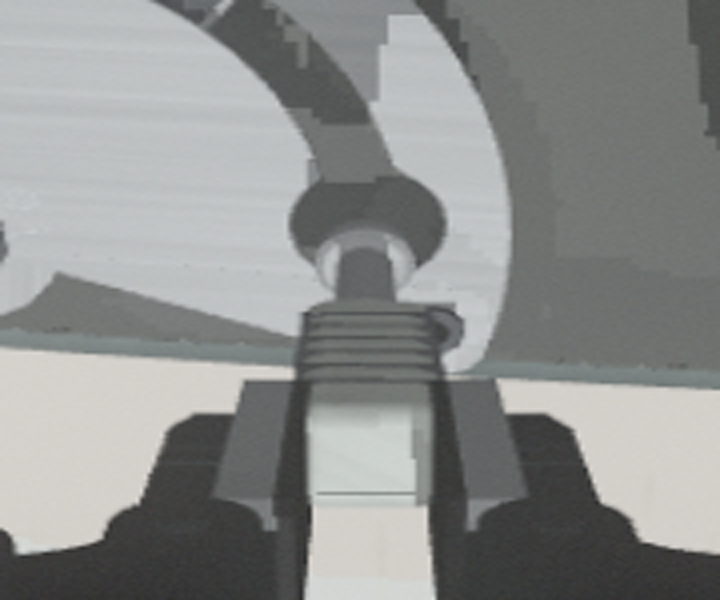

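```bash
python3 - <<'E'
from plan import *
import pickle
s=pickle.load(open('w6.pkl','rb'))
print(atz(s,312,234.5,77))
z=162.7-57
print(atz(s,311.6,248.3,z))
E
```

```text
[588.11386604 -37.54079905  77.        ]
[587.8861531  -38.83532229 105.7       ]
```

>>> send_rows:
  targets:
    - [[5,0.8,0.2,0],[8,0,0,0],[8,0,0,0],[8,0,0,0],[8,0,0,0],[6,0,0,0],[2,0,0,0],[0,0,0,0],[0,0,0,0]]

```text
clock: 10.1
tool_pos: [588.3, -36.7, 118.5]
orientation: [0.707, -0.0, 0.707, 0.0]
ft_force: [-0.0, 0.1, -0.6]
finger_gap: 0.142
```

```bash
python3 - <<'E'
from plan import *
where()
s=snap('wrist','w7.png')
import pickle;pickle.dump(s,open('w7.pkl','wb'))
cv2.imwrite('pics/w7c.png',cv2.resize(s['image'][160:360,190:400],None,fx=3.6,fy=3,interpolation=2))
p0=np.array(s['obs']['tool_pos']);Rm=quat(s['obs']['orientation']).as_matrix()
for d in (p0[2]-77,): print(d,proj(s,p0+Rm@np.array([d,0,0])))
print('opening pred',proj(s,[588.1,-38,77]))
E
```

```text
p [588.3 -36.7 118.5] zang 0.08 down [ 0. -0. -1.]
10.1 [-0.00853334  0.12358719 -0.59328301] 0.141633665804309 [-0.39  0.39  0.51  1.62 -0.2   1.18  0.17]
41.469523207894156 [310.50935171 256.05129122]
opening pred [310.12562254 258.08225187]
```

View pics/w7c.png

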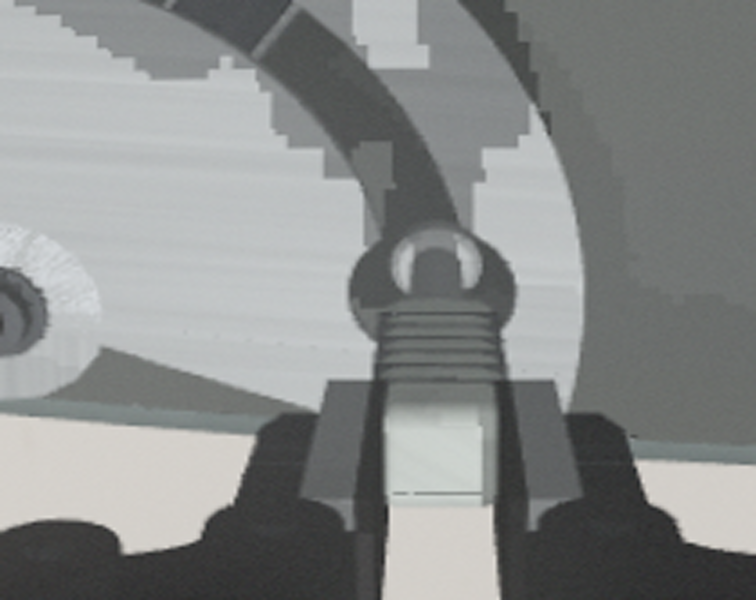

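```bash
python3 - <<'E'
from plan import *
import pickle
s=pickle.load(open('w7.pkl','rb'))
cv2.imwrite('pics/w7d.png',cv2.resize(s['image'][150:270,230:370],None,fx=5.5,fy=5,interpolation=2))
# overlay predicted slot
im=cv2.resize(s['image'],None,fx=4,fy=4,interpolation=2)
c=np.array([513,-42.0]);yaw=np.radians(-5)
for r in (68.5,81.5,100):
  P=[proj(s,[*(c+r*np.array([np.cos(a+yaw),np.sin(a+yaw)])),77])*4+1.5 for a in np.radians(np.arange(8,103,2))]
  cv2.polylines(im,[np.int32(P)],False,(0,0,255),1)
P=[proj(s,[588.0+14*np.cos(a),-38+14*np.sin(a),77])*4+1.5 for a in np.arange(0,6.3,.1)]
cv2.polylines(im,[np.int32(P)],False,(0,0,255),1)
cv2.imwrite('pics/w7o.png',im[520:1100,700:1480])
E
```

```text
(no output)
```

View pics/w7o.png

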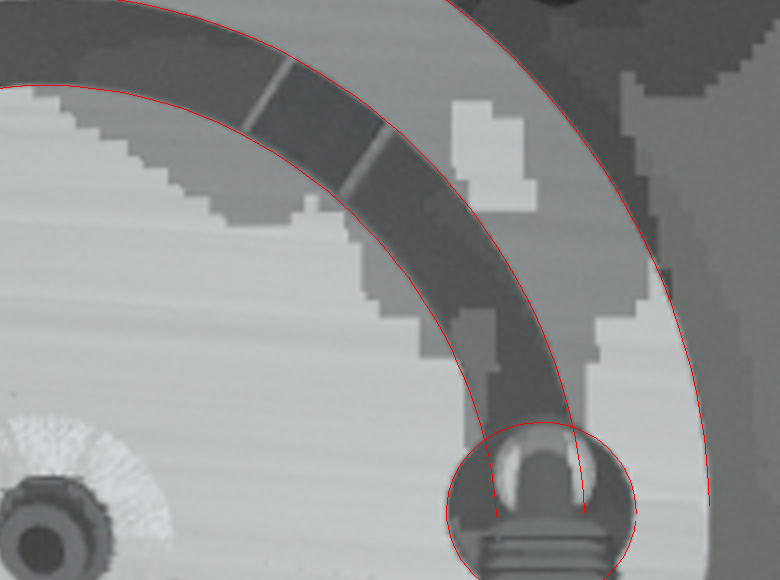

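```bash
python3 - <<'E'
from plan import *
import pickle
s=pickle.load(open('w7.pkl','rb'))
print(atz(s,311.4,247.8,62)-s['obs']['tool_pos'])
c=np.array([513,-42.0])
o=ctrl.observe();p=o['tool_pos']+np.array([0.6,0,0]);print(p, o['clock'])
for a in range(8,96,4):
  w=np.radians(a-5);q=c+75*np.array([np.cos(w),np.sin(w)]);print(a,q.round(1))
E
```

```text
[  0.53168251   0.48907377 -56.46952321]
[588.98366875 -36.74161991 118.57314878] 10.15
8 [587.9 -38.1]
12 [587.4 -32.9]
16 [586.6 -27.7]
20 [585.4 -22.6]
24 [583.9 -17.6]
28 [582.  -12.7]
32 [579.8  -8. ]
36 [577.3  -3.4]
40 [574.4   1. ]
44 [571.3   5.2]
48 [567.9   9.1]
52 [564.1  12.9]
56 [560.2  16.3]
60 [556.   19.4]
64 [551.6  22.3]
68 [547.   24.8]
72 [542.3  27. ]
76 [537.4  28.9]
80 [532.4  30.4]
84 [527.3  31.6]
88 [522.1  32.4]
92 [516.9  32.9]
```

>>> send_rows:
  targets:
    - [[0,1,-1,0],[0,2.6,-0.3,0],[0,2.6,-0.4,0],[0,2.6,-0.4,0],[0,2.6,-0.5,0],[0,2.5,-0.7,0],[0,2.5,-0.7,0],[0,2.5,-0.8,0],[0,2.5,-0.9,0],[0,2.4,-1.0,0]]

```text
clock: 11.15
tool_pos: [581.3, -12.7, 118.2]
orientation: [0.707, -0.0, 0.707, 0.0]
ft_force: [-0.2, -0.9, -0.7]
finger_gap: 0.149
```

```bash
cat > chk.py <<'E'
from plan import *
import sys
o=ctrl.observe()
s=snap('wrist'); p=s['obs']['tool_pos']+np.array([.5,.25,0])-np.array([513,-42,0])
print('r',np.hypot(p[0],p[1]),'ang',np.degrees(np.arctan2(p[1],p[0]))+5); where()
im=cv2.resize(s['image'],None,fx=4,fy=4,interpolation=2)
cv2.imwrite('pics/'+sys.argv[1],im[520:1100,int(sys.argv[2]):int(sys.argv[2])+780])
E
python3 chk.py w8.png 800
```

```text
r 74.85509303750395 ang 28.259679782848192
p [581.2 -12.2 118.1] zang 0.11 down [-0.  0. -1.]
11.2 [ 0.39060326  1.63256362 -0.29915967] 0.14746191707684847 [-0.43  0.37  0.5   1.64 -0.19  1.18  0.12]
```

View pics/w8.png

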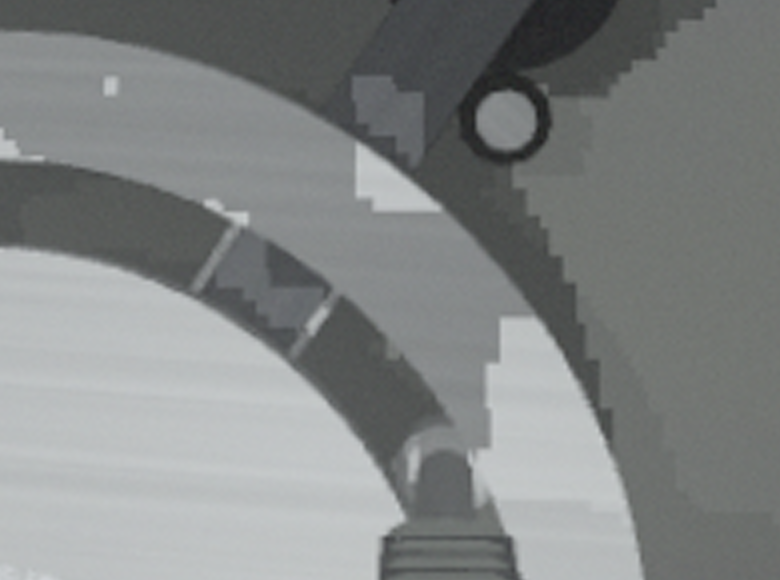

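>>> send_rows:
  targets:
    - [[0,2.3,-1.0,0],[0,2.3,-1.1,0],[0,2.3,-1.2,0],[0,2.3,-1.3,0],[0,2.2,-1.4,0],[0,2.2,-1.5,0],[0,2.1,-1.5,0],[0,2.1,-1.6,0],[0,2.0,-1.7,0],[0,1.9,-1.7,0]]

```text
clock: 12.2
tool_pos: [567.6, 8.7, 118.4]
orientation: [0.707, -0.001, 0.707, 0.0]
ft_force: [2.4, -1.8, -1.0]
finger_gap: 0.149
```

```bash
python3 chk.py w9.png 800
```

```text
r 75.04299284375087 ang 47.75104608034139
p [567.5   8.8 118.4] zang 0.08 down [ 0.001 -0.    -1.   ]
12.25 [ 1.81943137 -1.87810623 -1.89711388] 0.14468807063223077 [-0.47  0.34  0.5   1.68 -0.17  1.17  0.07]
```

View pics/w9.png

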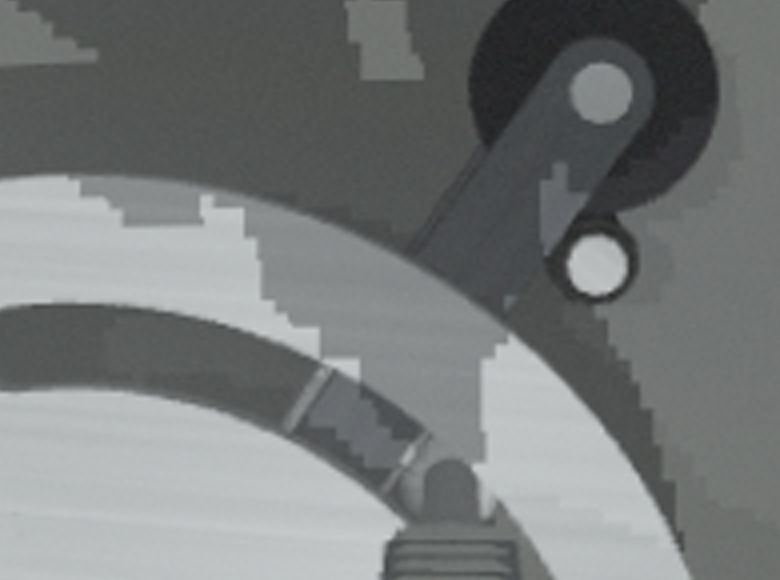

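>>> send_rows:
  targets:
    - [[0,1.9,-1.9,0],[0,1.9,-1.9,0],[0,1.7,-1.9,0],[0,1.7,-2.0,0],[0,1.6,-2.1,0],[0,1.5,-2.1,0],[0,1.5,-2.2,0],[0,1.4,-2.2,0],[0,1.3,-2.3,0],[0,1.2,-2.3,0]]

```text
clock: 13.25
tool_pos: [546.4, 24.5, 118.2]
orientation: [0.707, -0.001, 0.707, 0.0]
ft_force: [3.3, -3.0, -1.1]
finger_gap: 0.144
```

```bash
python3 chk.py w10.png 800
```

```text
r 74.848143881705 ang 68.05799959197012
p [546.1  24.8 118.2] zang 0.09 down [-0.  0. -1.]
13.3 [ 3.24546331 -2.29484439 -0.61703215] 0.1435243641535877 [-0.51  0.3   0.49  1.73 -0.15  1.15  0.03]
```

View pics/w10.png

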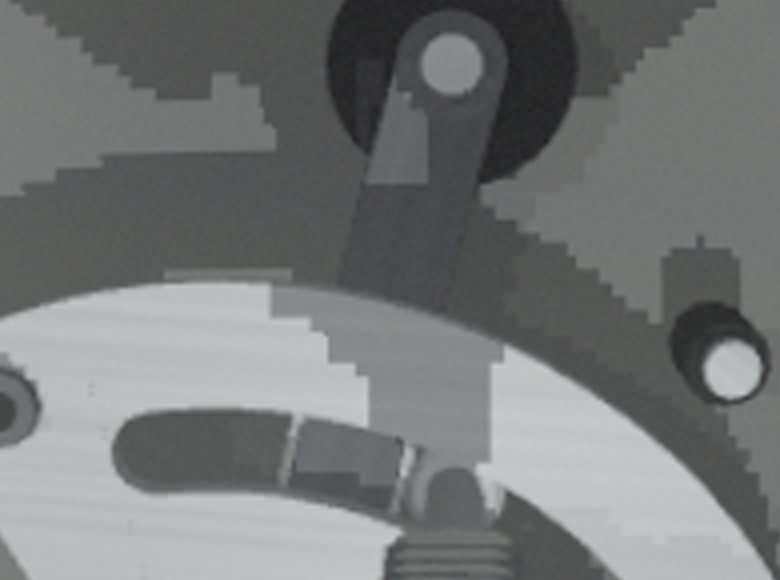

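>>> send_rows:
  targets:
    - [[0,1.2,-2.3,0],[0,1.0,-2.4,0],[0,1.0,-2.4,0],[0,0.9,-2.5,0],[0,0.8,-2.5,0],[0,0.7,-2.5,0],[0,0.6,-2.5,0],[0,0.6,-2.6,0],[0,0.5,-2.6,0],[0,0.3,-2.6,0]]

```text
clock: 14.3
tool_pos: [521.6, 32.2, 118.3]
orientation: [0.707, -0.0, 0.707, 0.001]
ft_force: [4.6, -2.3, -0.9]
finger_gap: 0.146
```

```bash
python3 chk.py w11.png 800
```

```text
r 75.02490528811158 ang 88.03424722500152
p [521.3  32.3 118.3] zang 0.09 down [ 0.  0. -1.]
14.35 [ 3.74872907 -2.16653863 -0.95867206] 0.1524503569902348 [-0.54  0.24  0.49  1.8  -0.12  1.14 -0.01]
```

View pics/w11.png

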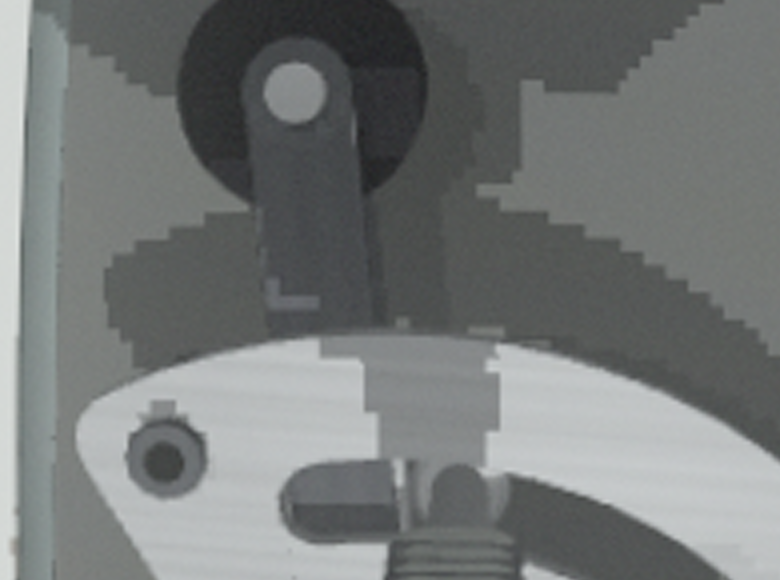

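>>> send_rows:
  targets:
    - [[0,0.2,-2.5,0],[0,0.1,-2.0,0],[0,0,-1,0],[0,0,0,0],[0,0,0,0]]

```text
clock: 14.85
tool_pos: [516.2, 32.7, 118.3]
orientation: [0.707, -0.0, 0.707, 0.001]
ft_force: [4.8, -2.1, -1.7]
finger_gap: 0.148
```

>>> send_rows:
  targets:
    - [[0,0,-1,0],[0,0,0,0],[0,0,0,0],[0,0,0,0]]

```text
clock: 15.25
tool_pos: [515.3, 32.7, 118.4]
orientation: [0.707, -0.0, 0.707, 0.001]
ft_force: [5.2, -1.9, -0.8]
finger_gap: 0.145
```

```bash
python3 chk.py w12.png 800
```

```text
r 74.99956819866507 ang 92.86591709458637
p [515.3  32.7 118.3] zang 0.09 down [ 0.001  0.    -1.   ]
15.3 [ 4.75598645 -1.73307402 -1.3447586 ] 0.14614701803658717 [-0.55  0.23  0.49  1.81 -0.12  1.13 -0.02]
```

View pics/w12.png

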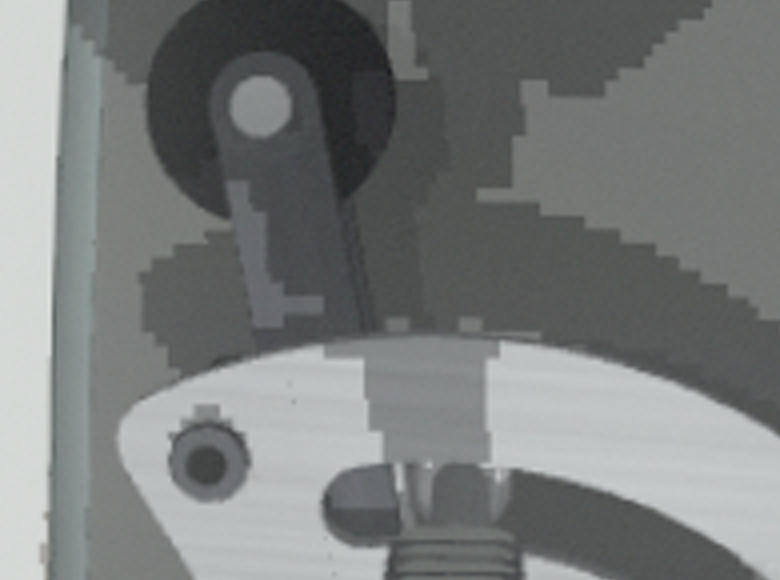

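>>> send_rows:
  targets:
    - [[0,0,-1,0],[0,0,0,0],[0,0,0,0],[0,0,0,0]]

```text
clock: 15.7
tool_pos: [514.6, 32.7, 118.4]
orientation: [0.708, -0.0, 0.707, 0.001]
ft_force: [5.3, -1.8, -1.7]
finger_gap: 0.147
```

>>> send_rows:
  targets:
    - [[0,0,-1,0],[0,0,0,0],[0,0,0,0],[0,0,0,0]]

```text
clock: 16.1
tool_pos: [513.9, 32.6, 118.5]
orientation: [0.708, -0.0, 0.706, 0.001]
ft_force: [7.0, -2.1, -2.0]
finger_gap: 0.142
```

```bash
python3 chk.py w13.png 800
```

```text
r 74.90020545552004 ang 93.90835012124987
p [513.9  32.7 118.5] zang 0.09 down [ 0.002  0.    -1.   ]
16.15 [ 7.6041973  -1.62665421 -3.06974894] 0.1456347354070197 [-0.55  0.22  0.49  1.82 -0.11  1.13 -0.02]
```

View pics/w13.png

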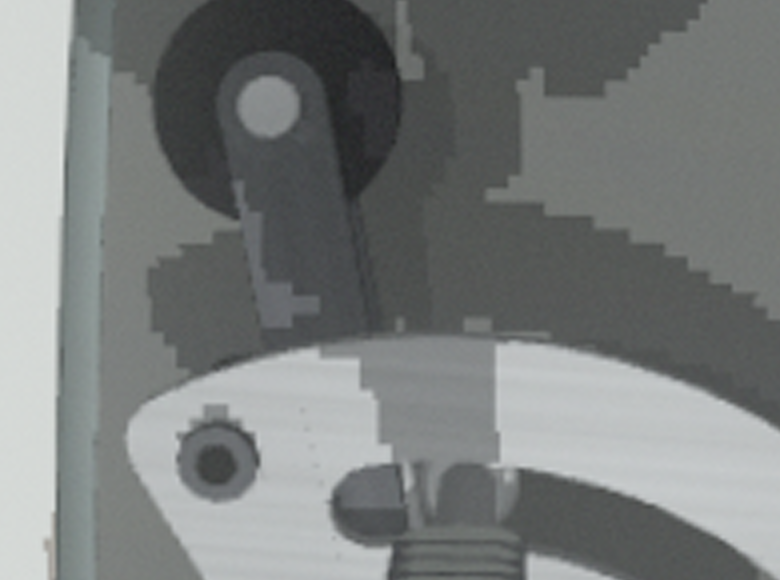

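>>> send_rows:
  targets:
    - [[0,0,-1,0],[0,0,0,0],[0,0,-1,0],[0,0,0,0],[0,0,0,0],[0,0,0,0],[0,0,0,0]]

```text
clock: 16.85
tool_pos: [512.6, 32.6, 118.6]
orientation: [0.708, -0.0, 0.706, 0.001]
ft_force: [8.5, -1.8, -3.8]
finger_gap: 0.148
```

```bash
python3 chk.py w14.png 800; python3 - <<'E'
from plan import *
# arm angle: roller-axle stud in w14 full px from crop
s=snap('wrist')
import pickle;pickle.dump(s,open('w14.pkl','wb'))
for z in (72,80):
  q=atz(s,(800+270)/4,(520+106)/4,z)[:2]-np.array([513,-42]);print(np.hypot(*q),np.degrees(np.arctan2(q[1],q[0]))+5)
E
```

```text
r 74.87113622025385 ang 94.94131006031839
p [512.6  32.6 118.6] zang 0.09 down [ 0.003  0.    -1.   ]
16.9 [10.0707548  -2.65342004 -5.21349117] 0.14685913778293425 [-0.55  0.22  0.49  1.82 -0.11  1.13 -0.02]
134.96949468701504 105.62676745405214
135.1990046465567 105.21036252323944
```

View pics/w14.png

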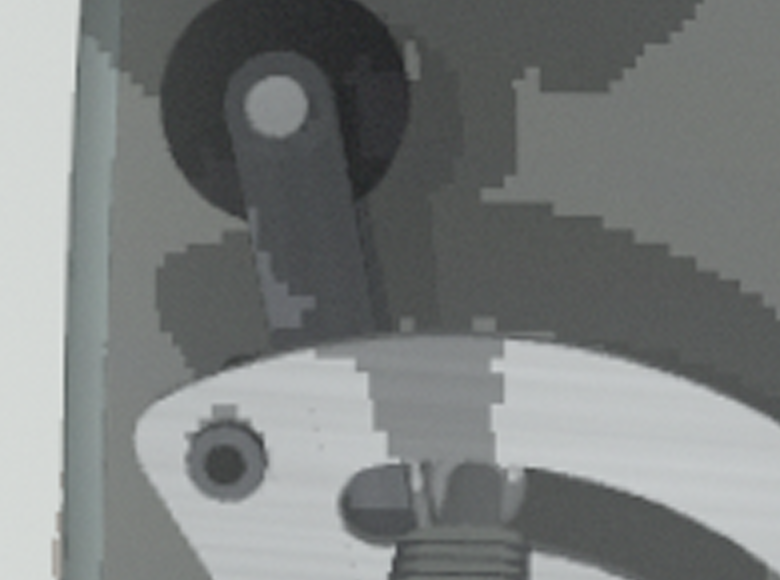

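>>> send_rows:
  targets:
    - [[0,0,0,0],[0,0,0,0],[0,0,0,0],[0,0,0,0],[0,0,0,0],[0,0,0,0],[0,0,0,0],[0,0,0,0],[0,0,0,0],[0,0,0,0]]

```text
clock: 17.95
tool_pos: [512.5, 32.6, 118.6]
orientation: [0.708, -0.0, 0.706, 0.001]
ft_force: [9.9, -1.4, -4.5]
finger_gap: 0.143
```

```bash
python3 - <<'E'
from plan import *
where()
s=snap('top','tend.png');cv2.imwrite('pics/tendc.png',cv2.resize(s['image'][130:350,170:500],None,fx=2.4,fy=2.4))
E
```

```text
p [512.5  32.6 118.6] zang 0.09 down [ 0.003  0.    -1.   ]
17.95 [ 9.89115031 -1.43348933 -4.50942919] 0.14342635556908298 [-0.55  0.22  0.49  1.82 -0.11  1.13 -0.02]
```

View pics/tendc.png

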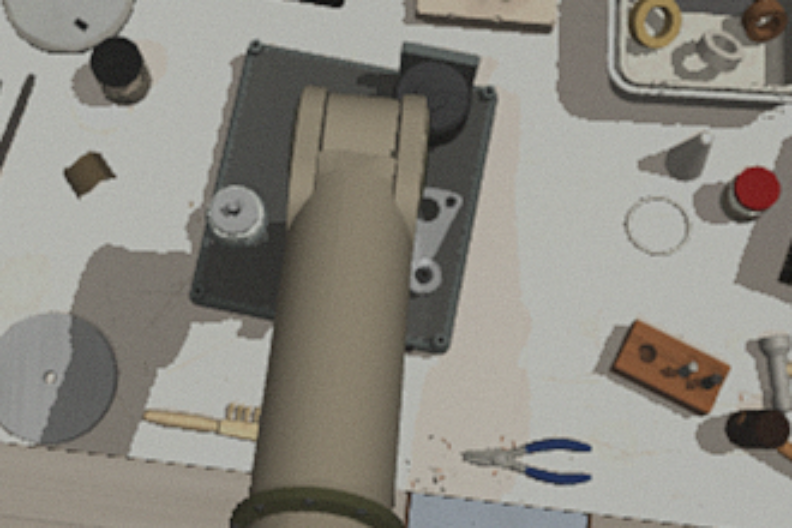

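The hold is steady at about 10 N. The disc, brush and pliers lie where they were, and the stand's pin hole is empty.

```bash
python3 -c "
from cell import ctrl
print(ctrl.close_job())"
```

```text
the job is handed in; nothing more can be done
None
```

The pin is through the slot and still gripped, holding the jockey arm against its stop. I handed the job in at about 18 s of the 58 s allowed.

- **Moves:** I took the pin out of the stand with the jaws closing along the stand's x at 100 N. I put its foot down through the round opening and guided it along the slot at about 2.5 cm/s. There were short pauses on the way to check a picture. I pressed the last few millimetres in 1 mm steps.
- **Arm at its stop:** In the last wrist pictures the arm's roller axle measures 105° about the pivot, where the stop is. The roller stopped moving relative to the plate while the wrist force rose from about 5 N to about 10 N. It held at about 10 N for a further second.
- **Loose items:** The last top picture shows the disc and pliers where they were. The robot arm hides part of the brush, but what shows has not moved.
- **Disagreements:**
  - By the tool's position, the pin ended at 95° rather than the stated 91°. I put this down to the pin leaning slightly in the grip under the push.
  - There was also a downward wrist force of about 4.5 N at the end, which I did not explain.
  - The first top and side camera fixes of the pivot and the slot opening were about 3 mm off the wrist camera's. I used the wrist camera's values.

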